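Feed the croissant carriage along the slicing guide

TASK

Ready the croissant for slicing: with the wooden push stick in hand, first press the pastry carriage sideways flat against the fence while it is still near its starting end of the guide, then feed it along, keeping it against the fence, until its round nose snaps between the two spring clips and meets the end stop. Push the carriage only with the stick, never with the fingers, and keep the croissant aboard. Finally lay the stick down on the worktop, standing on its flat underside and clear of the guide, without disturbing the ramekins, cutters and bench scraper.

Things in the scene. Friction and masses are not known exactly. Their poses are not given: they have to be found in the camera images.
- guide: Slicing guide, fixed: pale wooden board 130 x 435 x 12 mm, lying roughly crosswise, open on its near side and at its starting end. Origin at worktop level; +y is the feed direction (to the robot's left), +x away from the robot, z up. The board spans x -65..65, y -190..245 mm; its top is z = 12 mm. The fence stands along the far edge, end stop and clips at the +y end.
- fence_mid (a point): Point on the flat inner face of the fence, at guide x 47, y 0, z 30 mm; the face is the plane x = 47 mm of the guide, all along the board. The fence is a darker wooden rail 18 mm thick, its top 46 mm above the worktop.
- clip_mouth (a point): Midway between the catches of the two steel spring clips, guide x 5, y 181, z 26 mm. Rounded catches (6 mm radius) stand 16 mm apart at rest, tops 37 mm above the worktop; the leaves run on to pivots at y 225 mm. Between the pivots is the wooden end stop, 16 mm wide, face at y 208 mm.
- guide_home (a point): Point on the board's top (guide x 5, y 100, z 12 mm) where the carriage's origin is when it is home: flush with the fence, nose clipped and against the end stop. Axes as the guide's.
- carriage: Pastry carriage: pale wooden tray, loose on the board, 84 mm wide (x), 120 mm long (y), floor 14 mm thick, rim 27 mm high, rear end flat. Origin under the tray's middle, at its underside; +y is its front. 0.2 to 0.4 kg; slides with 1 to 4 N. Starts near the guide's -y end, 6 to 30 mm off the fence, turned a few degrees. Flush with the fence, its origin is at guide x = 5 mm.
- nose (a point): Centre of the upright disc (26 mm diameter, 14 mm thick) at the end of the carriage's 12 mm wide tongue, 95 mm ahead of the carriage's origin, 11 mm above its underside. Snapping it between the clips takes about 5 to 14 N over the last 25 mm of travel; the clips then hold it.
- croissant: Small croissant, 65 x 92 x 33 mm, 60 g, loose in the carriage's tray, its length along the carriage. Origin at the centre of its underside, z up.
- push_stick: Wooden push stick, 0.12 kg, lying in front of the guide. Origin at its flat underside, under the middle of the raised handle; +y runs along the blade to the tip, z up. Handle: 22 mm wide (x), 56 mm long (y -28..28), 46 mm high, rounded edges; blade 20 mm wide and 20 mm high, tip at y 125 mm. Grasp the handle across its width.
- stick_tip (a point): Middle of the push stick's blunt tip face, 125 mm ahead of its origin and 10 mm above its underside.
- clip_far (a joint): Spring clip nearer the fence: 0 at rest (closed), grows to 0.11 rad as the nose passes, springs back to under 0.03.
- clip_near (a joint): The other spring clip, same values.
- ramekin1: Bystander: white ramekin 66 mm wide, 37 mm high, at the left front of the worktop. Origin under its centre. Leave alone.
- cutter1: Bystander: fluted metal cutter ring 70 mm wide, 33 mm high. Origin under its centre. Leave alone.
- cutter2: Bystander: fluted metal cutter ring 54 mm wide, 33 mm high. Origin under its centre. Leave alone.
- bench_scraper: Bystander: bench scraper, 101 x 124 x 20 mm, flat steel blade with a wooden grip, right of the guide. Origin under its centre. Leave alone.
There are look-alikes about, which are no part of the job. Leave any orange look-alike of the croissant alone.

How it is judged:
By the outcome, as a careful person would: the job done as asked, in the order asked, and still so for the second after the job is handed in, with the robot touching nothing.
It also fails if it takes over 64 s, if anything falls off the work surface, if the arm or the gripper's body presses on something with over 40 N, if the wrist force passes 120 N, or if a joint passes its speed limit or range.

ROBOT

A 7-joint arm with a two-finger parallel gripper is mounted at the origin on a cart in front of the work surface, level with it; the furniture and walls round the work are solid. World frame = base frame: x ahead of the robot, y to its left, z up, the work surface at z = 0. Lengths are in m, angles in rad, forces in N, time in s.
With the tool pointing down it reaches from about 0.4 to 0.85 m from the base axis. Payload 4.5 kg.
Tool frame: the origin (TCP) lies at the very end of the fingers, on their centre line; the grasp point (between the pads) lies 19 mm behind it; z points along the fingers, y is the line along which they close (so a half turn about z gives the same grasp; the last joint's range is limited). The gripper opens to 88 mm and grips with 3 to 60 N. Pads are 18 mm wide; open, the fingers measure 123 mm over their backs; the gripper's body (75 mm by 187 mm) begins 45 mm behind the grasp point.
Start: joints at [1.261, 0.689, -0.195, 1.565, 0.157, 0.902, -0.215], TCP at [0.211, -0.588, 0.239] pointing down, gripper open.
Joint ranges: [-3.01, 3.01], [-0.46, 2.08], [-1.47, 1.51], [0.13, 2.56], [-1, 4.14], [0.04, 2.09], [-2.66, 2.66]. Speed limits (rad/s): [2.57, 2.57, 3.14, 3.14, 3.14, 3.14, 3.14].

INTERFACE

Orientations are given as a unit quaternion [x, y, z, w].
In Python, from plant import r, eyes, nets gives the robot as it stands.
- The arm moves only by the shell command python3 -m pendant 'ROWS' [FORCE]. ROWS is JSON, a list of rows, each an object of numbers: "claw": the opening, from 0 (shut) to 1 (fully open); "dx", "dy", "dz": the shift along the world's x, y, z in mm; "twist": the turn about the world's z in rad. In form: [{"claw": .., "dx": .., "dy": .., "dz": .., "twist": ..}, ...]. A call has 1 to 8 rows; each row is the pose to reach, as a shift and turn from the pose commanded when the call began; what a row does not reach only later rows make up. A row lasts 1/10 s, in which the tool goes at most 50 mm and 8.59 degrees, less where a joint would pass 70% of its speed; a pose out of reach is approached as far as the arm can. A call with a gripper value outside its range is refused whole. The fingers move at their own pace and stop on an object; FORCE is the grip in N (left out, the last holds). Time passes only in rows, so rows that repeat a pose let the fingers close. It gives the time, the measured TCP pose, the force, the opening and the grip force at its end, in the units of the state.
- r.get_state(): the state, without advancing time (a new reading comes with each control period).
- eyes.snapshot(name): name is "scene" or "top" or "wrist"; returns (picture, depth): 420x560x3 uint8, blue, green, red; 420x560 float32, m along the optical axis (not along the pixel's ray), 0 where there is no reading.
- eyes.camera_info(name): a dict with "K" (3x3 intrinsics, pixels), "world_to_cam" (4x4, takes a point from world to camera coordinates); the wrist camera has in their place "T_tool_cam" (4x4, takes a point from camera to tool coordinates, whose origin is the TCP and whose axes are the flange's). Camera axes: x right, y down, z forward; pixel columns grow to the right and rows downward; lengths in m; the calibration is good to about 2 mm. A picture is of the moment at which its call begins: read the wrist's pose just before it. camera_info takes no time and is no camera call.
- r.finish_job(): hands the job in; it is judged then, once.
Trained networks look in the newest picture that a camera, given by its name, has taken for a name from the list of things; names that differ only in an ending like _2 or _b are one class to them, and where a whole thing is asked for, a point or a joint stands for the part that bears it (a point fixed in the world has none). Each returns a list of dicts, best first, with "confidence" (0 to 1); they miss things now and then, are a little off and sometimes report something else, mostly with a low value. They report only what shows in the picture. A call takes as long as a camera call. They do not tell look-alikes from the thing itself.
- nets.spot_in(camera, query): "box" ([left, top, width, height] as shares, 0 to 1, of the picture: columns of its width, rows of its height, round what is visible of it).
- nets.place_of(camera, query): "position" ([column, row] as shares, 0 to 1, of the picture: columns of its width, rows of its height: a listed point, or the origin of a listed thing).
The state is a dict: "clock": time; "q": joint angles; "qd": joint speeds; "joint_torque": joint torques, N m; "tool_pos": TCP position; "eef_rot": TCP orientation; "contact_force": force on the tool from outside, world axes, zero at the start; "moment": the same for the moment, N m; "opening": opening from 0.0 (shut) to 1.0 (fully open); "finger_force": force on a finger pad.
Only numpy, scipy, OpenCV 4.12 (cv2) and the standard library are available. Lean on these libraries where they do the work, as an engineer would, in place of code of your own. Each camera call takes 0.05 s, during which the arm holds its last target. There are 200 camera calls.

## Working session

There is one attempt and no reset: what is moved stays moved. The work goes in short steps, Python scripts to look and compute and a shell command to move; the robot and the scene stay as the last step left them, time stands still between calls to the robot, and variables do not carry over. Pictures are saved under pics/ and viewed, at most 13 in all, crops included, and the job is handed in when it is done.

```bash
mkdir -p pics; ls
cat > h.py <<'E'
import numpy as np, cv2
from plant import r, eyes, nets
def ray(cam,col,row,z):
    """pixel -> world point on plane z (fixed cameras)"""
    i=eyes.camera_info(cam);K=np.array(i["K"]);T=np.linalg.inv(np.array(i["world_to_cam"]))
    d=T[:3,:3]@np.linalg.inv(K)@[col,row,1];o=T[:3,3]
    return o+d*(z-o[2])/d[2]
def deproj(cam,col,row,dep):
    i=eyes.camera_info(cam);K=np.array(i["K"]);T=np.linalg.inv(np.array(i["world_to_cam"]))
    return (T@np.append(np.linalg.inv(K)@[col,row,1]*dep,1))[:3]
def proj(cam,p):
    i=eyes.camera_info(cam);c=np.array(i["world_to_cam"])@np.append(p,1);u=np.array(i["K"])@c[:3];return u[:2]/u[2]
E
python3 - <<'E'
from h import *
print({k:np.round(v,3) if not np.isscalar(v) else v for k,v in r.get_state().items()})
for c in ("top","scene"):
    im,d=eyes.snapshot(c);cv2.imwrite(f"pics/{c}0.png",im);np.save(f"{c}0.npy",d)
    i=eyes.camera_info(c);print(c,np.round(i["K"],1).tolist(),np.round(i["world_to_cam"],3).tolist())
E
```

```text
pics
{'clock': 0.0, 'q': array([ 1.261,  0.69 , -0.195,  1.566,  0.157,  0.902, -0.215]), 'qd': array([-0.001,  0.   ,  0.001, -0.001,  0.   , -0.   ,  0.   ]), 'joint_torque': array([-1.0000e-03, -5.2756e+01, -1.2670e+00, -1.5343e+01, -5.2000e-02,
        6.0000e-03,  0.0000e+00]), 'tool_pos': array([ 0.21 , -0.588,  0.238]), 'eef_rot': array([ 0.985,  0.171, -0.   , -0.001]), 'contact_force': array([-0.781, -0.235,  0.162]), 'moment': array([0.042, 0.069, 0.021]), 'finger_force': 0.0, 'opening': 0.9988875645919056}
top [[425.9, 0.0, 283.4], [0.0, 425.9, 207.2], [0.0, 0.0, 1.0]] [[-0.003, -1.0, -0.0, 0.014], [-0.99, 0.003, -0.139, 0.511], [0.139, -0.0, -0.99, 1.121], [0.0, 0.0, 0.0, 1.0]]
scene [[460.5, 0.0, 278.0], [0.0, 460.5, 211.1], [0.0, 0.0, 1.0]] [[-0.559, -0.828, -0.026, 0.281], [-0.312, 0.239, -0.92, 0.219], [0.768, -0.506, -0.392, 0.702], [0.0, 0.0, 0.0, 1.0]]
```

View pics/top0.png

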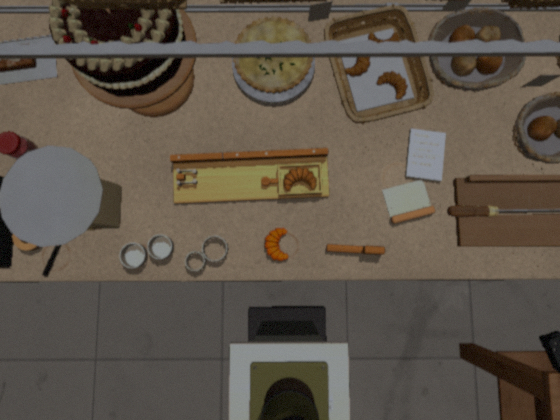

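View pics/scene0.png

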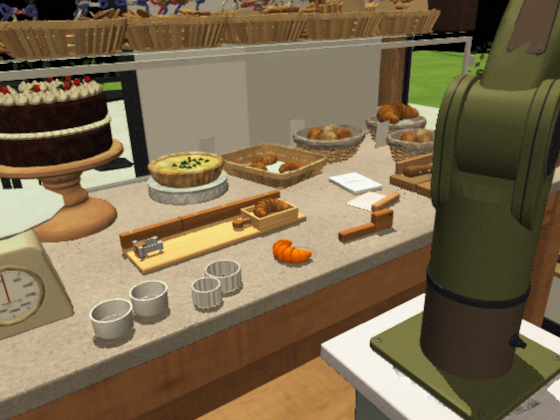

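Run:
```python
from h import *
Z={"guide":0,"fence_mid":.03,"clip_mouth":.026,"guide_home":.012,"carriage":.012,"nose":.023,"croissant":.026,"push_stick":0,"stick_tip":.01,"ramekin1":0,"cutter1":0,"bench_scraper":0}
eyes.snapshot("top")
for n,z in Z.items():
    for k in nets.place_of("top",n)[:4]:
        c,w=k["position"][0]*560,k["position"][1]*420
        print(n,round(k["confidence"],2),np.round([c,w]),np.round(ray("top",c,w,z)*1000))
```

```text
guide 0.94 [259. 175.] [608.  80.   0.]
fence_mid 0.64 [258. 162.] [640.  83.  30.]
fence_mid 0.49 [199. 262.] [364. 238.  30.]
clip_mouth 0.63 [198. 174.] [607. 250.  26.]
guide_home 0.75 [225. 174.] [609. 176.  12.]
carriage 0.66 [300. 178.] [597. -33.  12.]
nose 0.96 [265. 180.] [588.  63.  23.]
croissant 0.94 [297. 177.] [597. -26.  26.]
croissant 0.73 [276. 241.] [419.  32.  26.]
croissant 0.33 [408. 201.] [ 530. -329.   26.]
push_stick 0.74 [372. 249.] [ 399. -230.    0.]
stick_tip 0.58 [326. 244.] [ 412. -105.   10.]
ramekin1 0.67 [162. 250.] [397. 348.   0.]
ramekin1 0.45 [195. 174.] [612. 261.   0.]
cutter1 0.44 [219. 248.] [404. 190.   0.]
bench_scraper 0.59 [405. 200.] [ 535. -330.    0.]
```

The top picture shows the guide board at about (250,180), with its fence at (250,155) and the clips at (187,177). The carriage with the brown croissant is at (300,180), and its nose is at (266,182). The push stick lies with its handle at (372,249) and its tip at (327,247).

Things that could be mistaken for what I want:
- **Stick:** the stick at (355,249), the scraper grip at (412,214), and the knife or roller at (475,210). I choose (355,249), which lies in front of the guide and is 154 mm long.
- **Croissant:** the brown one in the tray at (300,180), the orange look-alike at (280,243), and the basket ones at (390,85). I choose (300,180).

Next I'll check this in one crop and fit the poses from depth.

Run:
```python
from h import *
im=cv2.imread("pics/top0.png");d=np.load("top0.npy")
cv2.imwrite("pics/crop0.png",cv2.resize(im[140:265,165:395],None,fx=3.4,fy=3.4,interpolation=cv2.INTER_CUBIC))
i=eyes.camera_info("top");K=np.array(i["K"]);T=np.linalg.inv(np.array(i["world_to_cam"]))
v,u=np.mgrid[0:420,0:560]
P=np.stack([(u-K[0,2])/K[0,0]*d,(v-K[1,2])/K[1,1]*d,d],-1)@T[:3,:3].T+T[:3,3];P*=1000
np.save("P0.npy",P)
def rect(n,roi,z0,z1):
    a=P[roi[1]:roi[3],roi[0]:roi[2]].reshape(-1,3);a=a[(a[:,2]>z0)&(a[:,2]<z1)]
    c,s,ang=cv2.minAreaRect(a[:,:2].astype(np.float32));m=a.mean(0);e=np.linalg.svd(a[:,:2]-m[:2],full_matrices=False)[2][0]
    e=e*np.sign(e[1]); print(n,len(a),"c",np.round(c),"size",np.round(s),"mean",np.round(m),"yaw deg",round(np.degrees(np.arctan2(-e[0],e[1])),2))
rect("fence",(165,140,335,166),38,54)
rect("board",(170,160,332,206),7,18)
rect("carr",(272,163,332,200),32,75)
rect("carr+tongue",(255,163,332,200),20,75)
rect("stick",(320,238,392,260),12,54)
rect("handle",(320,238,392,260),38,54)
print("table z",np.round(np.median(P[215:235,200:260,2]),1))
```

```text
fence 1146 c [643. 106.] size [ 49. 435.] mean [655. 101.  45.] yaw deg 1.72
board 4352 c [592. 102.] size [114. 440.] mean [590. 144.  12.] yaw deg 2.83
carr 836 c [590. -26.] size [ 85. 133.] mean [589. -32.  45.] yaw deg 2.59
carr+tongue 1460 c [589.  -9.] size [ 85. 167.] mean [588. -26.  37.] yaw deg 2.56
stick 455 c [ 398. -180.] size [150.  22.] mean [ 397. -183.   30.] yaw deg -3.92
handle 172 c [ 395. -227.] size [54. 22.] mean [ 395. -228.   45.] yaw deg -4.76
table z -0.1
```

View pics/crop0.png

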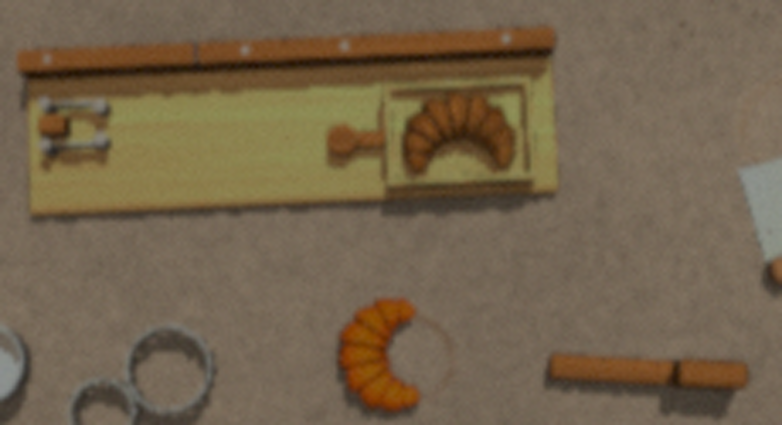

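The crop confirms the stick (handle at the right, crop (712,375), tip at (553,367)), the brown croissant in the tray and the nose at (343,139). The orange look-alike sits at (380,355). Next I'll fit the fence line robustly.

Run:
```python
from h import *
P=np.load("P0.npy");im=cv2.imread("pics/top0.png")
a=P[140:166,165:335].reshape(-1,3);a=a[(a[:,2]>42)&(a[:,2]<50)&(a[:,0]<690)]
# RANSAC via cv2.fitLine (Huber)
def line(a,n):
    l=cv2.fitLine(a[:,:2].astype(np.float32),cv2.DIST_WELSCH,0,.01,.01).ravel();l*=np.sign(l[1]) if 0 else 1
    k=l[0]/l[1];print(n,"yaw",round(np.degrees(-np.arctan(k)),2),"x at y=100:",round(l[2]+k*(100-l[3]),1),"n",len(a));return k,l[2]-k*l[3]
k,b=line(a,"fence top")
res=a[:,0]-(k*a[:,1]+b);a=a[abs(res)<14];print("res pct",np.round(np.percentile(a[:,0]-(k*a[:,1]+b),[2,50,98]),1),"y range",np.round(np.percentile(a[:,1],[0.3,99.7]),0))
# board near edge from colour: yellow rows per column
hsv=cv2.cvtColor(im,cv2.COLOR_BGR2HSV);m=(hsv[...,0]>20)&(hsv[...,0]<32)&(hsv[...,1]>110)
pts=[]
for c in range(180,272,2):
    rws=np.nonzero(m[165:215,c])[0]
    if len(rws): pts.append(ray("top",c,165+rws.max()+.5,.012)*1000)
line(np.array(pts),"board near edge")
rows=range(172,192,2)
pts=[ray("top",170+np.nonzero(m[w,170:335])[0].min()-.5,w,.012)*1000 for w in rows];print("left end y",np.round(np.median([p[1] for p in pts])))
pts=[ray("top",170+np.nonzero(m[w,170:345])[0].max()+.5,w,.012)*1000 for w in rows];print("right end y",np.round(np.median([p[1] for p in pts])))
```

```text
fence top yaw 2.5 x at y=100: 656.3 n 992
res pct [-8.6  0.1  9.3] y range [-108.  323.]
board near edge yaw 1.66 x at y=100: 541.3 n 46
left end y 319.0
right end y -108.0
```

```bash
python3 -m pendant '[{"dx":25,"dy":45,"twist":0.14},{"dx":50,"dy":90,"twist":0.28},{"dx":75,"dy":135,"twist":0.42},{"dx":100,"dy":180,"twist":0.56},{"dx":125,"dy":225,"twist":0.7},{"dx":150,"dy":270,"twist":0.84},{"dx":170,"dy":315,"twist":0.98},{"dx":185,"dy":360,"twist":1.13}]'
```

```text
validation failed for argument at $[0]...
```

```bash
python3 -m pendant '[{"claw":1,"dx":25,"dy":40,"dz":0,"twist":0.14},{"claw":1,"dx":50,"dy":80,"dz":0,"twist":0.28},{"claw":1,"dx":75,"dy":120,"dz":0,"twist":0.42},{"claw":1,"dx":100,"dy":160,"dz":0,"twist":0.56},{"claw":1,"dx":125,"dy":200,"dz":-20,"twist":0.7},{"claw":1,"dx":150,"dy":240,"dz":-40,"twist":0.84},{"claw":1,"dx":165,"dy":280,"dz":-60,"twist":0.98},{"claw":1,"dx":185,"dy":360,"dz":-80,"twist":1.13}]'
```

```text
clock: 1.55
tool_pos: [0.3885, -0.26, 0.166]
eef_rot: [0.739, 0.674, 0.001, 0.0]
contact_force: [1.4, 0.2, -0.1]
opening: 1.004
finger_force: 0.0
```

```bash
cat >> h.py <<'E'
from scipy.spatial.transform import Rotation as Rn
def wrist():
    s=r.get_state();im,d=eyes.snapshot("wrist");i=eyes.camera_info("wrist")
    W=np.eye(4);W[:3,:3]=Rn.from_quat(s["eef_rot"]).as_matrix();W[:3,3]=s["tool_pos"];T=W@np.array(i["T_tool_cam"]);K=np.array(i["K"])
    v,u=np.mgrid[0:420,0:560]
    P=np.stack([(u-K[0,2])/K[0,0]*d,(v-K[1,2])/K[1,1]*d,d],-1)@T[:3,:3].T+T[:3,3];P[d==0]=np.nan
    return s,im,d,P*1000,T,K
def wray(T,K,c,w,z):
    d=T[:3,:3]@np.linalg.inv(K)@[c,w,1];o=T[:3,3];return (o+d*(z-o[2])/d[2])*1000
E
python3 - <<'E'
from h import *
s,im,d,P,T,K=wrist();cv2.imwrite("pics/w1.png",im);print(s["tool_pos"],np.round(T[:3,3],3),K[0,0])
for n,z in (("push_stick",0),("stick_tip",.01)):
    for k in nets.place_of("wrist",n)[:2]:
        c,w=k["position"][0]*560,k["position"][1]*420;print(n,round(k["confidence"],2),np.round([c,w]),np.round(wray(T,K,c,w,z)))
for n,z0,z1 in(("handle",40,52),("all",12,52)):
    m=(P[...,2]>z0)&(P[...,2]<z1)&(abs(P[...,0]-396)<30)&(P[...,1]<-80)&(P[...,1]>-290)
    a=P[m][:,:2].astype(np.float32)
    if len(a)>20:
        c,sz,g=cv2.minAreaRect(a);l=cv2.fitLine(a,cv2.DIST_HUBER,0,.01,.01).ravel();print(n,len(a),np.round(c),np.round(sz),"yaw",round(np.degrees(-np.arctan(l[0]/l[1])),2),np.round(a.mean(0)))
E
```

```text
[ 0.38853362 -0.26000786  0.16602903] [ 0.395 -0.182  0.312] 294.8207218720211
push_stick 0.98 [283. 158.] [ 393. -227.    0.]
stick_tip 0.73 [284.  19.] [ 406. -101.   10.]
handle 1401 [ 395. -228.] [55. 22.] yaw -3.71 [ 396. -227.]
all 3903 [ 399. -180.] [152.  22.] yaw -3.74 [ 399. -178.]
```

View pics/w1.png

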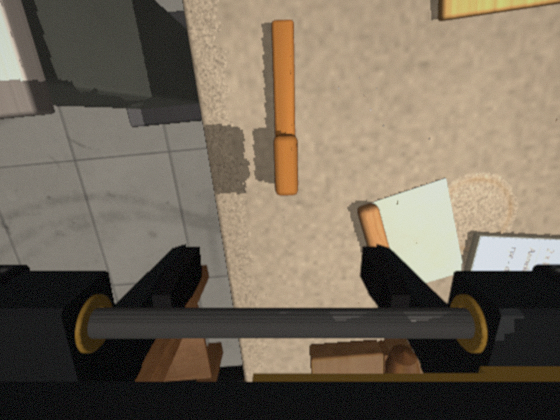

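The wrist picture shows the stick with its handle at (287,165) and its tip at (284,20), clear on both sides for the fingers. The wrist depth puts the handle centre at (395,-228) mm with yaw -3.7°, which agrees with the top camera.

```bash
python3 -m pendant '[{"claw":1,"dx":7,"dy":32,"dz":-30,"twist":0.025},{"claw":1,"dx":7,"dy":32,"dz":-60,"twist":0.025},{"claw":1,"dx":7,"dy":32,"dz":-90,"twist":0.025},{"claw":1,"dx":7,"dy":32,"dz":-110,"twist":0.025},{"claw":1,"dx":7,"dy":32,"dz":-110,"twist":0.025},{"claw":1,"dx":7,"dy":32,"dz":-110,"twist":0.025}]'; python3 -c "
from h import *
print(np.round(r.get_state()['eef_rot'],4))"
```

```text
clock: 2.3
tool_pos: [0.3945, -0.2306, 0.0573]
eef_rot: [0.733, 0.68, -0.0, 0.0]
contact_force: [-0.1, 0.7, -0.2]
opening: 1.0
finger_force: 0.0
[ 7.328e-01  6.805e-01 -4.000e-04  5.000e-04]
```

```bash
python3 -m pendant '[{"claw":1,"dx":0,"dy":2,"dz":-25,"twist":0.009},{"claw":1,"dx":0,"dy":2,"dz":-47,"twist":0.009},{"claw":1,"dx":0,"dy":2,"dz":-47,"twist":0.009},{"claw":0,"dx":0,"dy":2,"dz":-47,"twist":0.009},{"claw":0,"dx":0,"dy":2,"dz":-47,"twist":0.009},{"claw":0,"dx":0,"dy":2,"dz":-47,"twist":0.009},{"claw":0,"dx":0,"dy":2,"dz":-47,"twist":0.009},{"claw":0,"dx":0,"dy":2,"dz":-47,"twist":0.009}]' 50
```

```text
clock: 3.1
tool_pos: [0.395, -0.228, 0.0107]
eef_rot: [0.729, 0.684, 0.0, 0.001]
contact_force: [-0.5, 1.0, -0.6]
opening: 0.569
finger_force: 0.0
```

```bash
python3 -m pendant '[{"claw":0,"dx":0,"dy":0,"dz":0,"twist":0},{"claw":0,"dx":0,"dy":0,"dz":0,"twist":0},{"claw":0,"dx":0,"dy":0,"dz":0,"twist":0},{"claw":0,"dx":0,"dy":0,"dz":0,"twist":0},{"claw":0,"dx":0,"dy":0,"dz":0,"twist":0},{"claw":0,"dx":0,"dy":0,"dz":0,"twist":0},{"claw":0,"dx":0,"dy":0,"dz":0,"twist":0}]' 50
```

```text
clock: 3.8
tool_pos: [0.3947, -0.2273, 0.01]
eef_rot: [0.729, 0.685, 0.0, 0.0]
contact_force: [1.5, -0.3, 1.0]
opening: 0.248
finger_force: 49.9
```

Gripped: the opening is 21.8 mm, matching the handle. Lifting and carrying the stick to a standby position beside the carriage, turned parallel to the guide.

```bash
python3 -m pendant '[{"claw":0,"dx":0,"dy":0,"dz":30,"twist":0},{"claw":0,"dx":30,"dy":10,"dz":30,"twist":0.04},{"claw":0,"dx":60,"dy":35,"dz":30,"twist":0.08},{"claw":0,"dx":90,"dy":65,"dz":30,"twist":0.108},{"claw":0,"dx":115,"dy":92,"dz":30,"twist":0.108},{"claw":0,"dx":115,"dy":96,"dz":24,"twist":0.108},{"claw":0,"dx":115,"dy":96,"dz":18,"twist":0.108},{"claw":0,"dx":115,"dy":96,"dz":18,"twist":0.108}]'
python3 - <<'E'
from h import *
im,d=eyes.snapshot("top");cv2.imwrite("pics/top1.png",cv2.resize(im[140:235,210:350],None,fx=5,fy=5,interpolation=cv2.INTER_CUBIC))
print(np.round(r.get_state()["tool_pos"],4))
s,im,d,P,T,K=wrist();cv2.imwrite("pics/w2.png",im)
for n,z in (("stick_tip",.027),("carriage",.012),("nose",.023),("fence_mid",.03)):
    for k in nets.place_of("wrist",n)[:2]:
        c,w=k["position"][0]*560,k["position"][1]*420;print(n,round(k["confidence"],2),np.round([c,w]),np.round(wray(T,K,c,w,z)))
for n,z0,z1,bx in(("blade",30,45,(480,540,-100,20)),("rim",36,43,(500,640,-120,40)),("fence",43,50,(620,700,-130,60))):
    m=(P[...,2]>z0)&(P[...,2]<z1)&(P[...,0]>bx[0])&(P[...,0]<bx[1])&(P[...,1]>bx[2])&(P[...,1]<bx[3]);a=P[m][:,:2].astype(np.float32)
    if len(a)>20:
        c,sz,g=cv2.minAreaRect(a);l=cv2.fitLine(a,cv2.DIST_HUBER,0,.01,.01).ravel();print(n,len(a),np.round(c),np.round(sz),round(g,1),"yaw",round(np.degrees(-np.arctan(l[0]/l[1])),2),"z",np.median(P[m][:,2]).round(1),"x",np.percentile(a[:,0],[1,99]).round(),"y",np.percentile(a[:,1],[1,99]).round())
E
```

```text
clock: 4.6
tool_pos: [0.5071, -0.1327, 0.0267]
eef_rot: [0.691, 0.723, -0.002, -0.001]
contact_force: [-0.5, -0.1, -1.1]
opening: 0.248
finger_force: 49.9
[ 0.5073 -0.133   0.0271]
stick_tip 0.73 [286.   0.] [504.  -8.  27.]
carriage 0.93 [458.  77.] [592. -33.  12.]
fence_mid 0.7 [283.   0.] [503.  -9.  30.]
blade 9443 [504. -56.] [20. 89.] 2.0 yaw 2.04 z 36.7 x [494. 514.] y [-99. -12.]
rim 14235 [567. -64.] [137. 110.] 2.0 yaw 70.4 z 37.8 x [500. 632.] y [-106.  -11.]
```

View pics/w2.png

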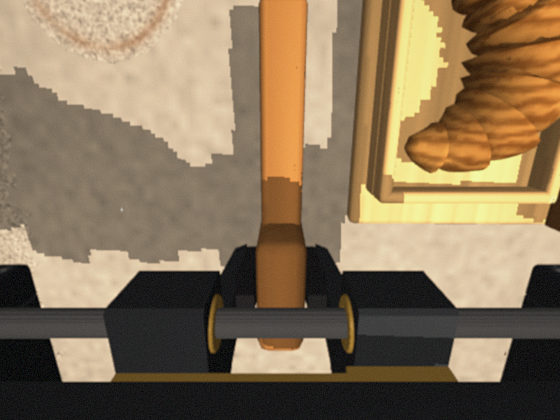

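Run:
```python
from h import *
s,im,d,P,T,K=wrist()
for n,c,w,z in (("rim rear corner",384,202,.039),("rim near edge",372,20,.039),("board corner",350,222,.012),("board near up",366,20,.012),("rear far",556,190,.039)): print(n,np.round(wray(T,K,c,w,z)),np.round(P[w,c]))
m=(P[...,2]>36)&(P[...,2]<43)&(P[...,0]>530);a=P[m];print("rim y min",np.percentile(a[:,1],[1,5]),"x min",np.percentile(a[:,0],[1,5]))
b=a[a[:,0]<np.percentile(a[:,0],30)]
for y0 in range(-90,0,15):
    q=a[(a[:,1]>y0)&(a[:,1]<y0+15)]
    if len(q): print(y0,"near rim x",np.percentile(q[:,0],1).round(1))
for x0 in range(545,640,15):
    q=a[(a[:,0]>x0)&(a[:,0]<x0+15)]
    if len(q): print(x0,"rear rim y",np.percentile(q[:,1],1).round(1))
```

```text
rim rear corner [557. -92.  39.] [557. -92.  39.]
rim near edge [541. -16.  39.] [547.  -9.  12.]
board corner [ 549. -112.   12.] [ 549. -113.   12.]
board near up [545.  -9.  12.] [545.  -9.  11.]
rear far [637. -82.  39.] [657. -87.  18.]
rim y min [-92.2536062  -90.33525715] x min [548.85867718 550.16852841]
-90 near rim x 551.8
-75 near rim x 551.0
-60 near rim x 550.3
-45 near rim x 549.5
-30 near rim x 548.9
-15 near rim x 548.4
545 rear rim y -91.9
560 rear rim y -92.5
575 rear rim y -91.7
590 rear rim y -91.4
605 rear rim y -90.8
620 rear rim y -90.0
635 rear rim y -89.1
```

The wrist picture shows the blade at columns 260–305, the tray's near rim at about column 372 and its rear edge at row 202. The board's start edge is at row 222. The carriage's near side is about 36 mm from the blade and about 24 mm off flush, so I press towards the fence.

```bash
python3 -m pendant '[{"claw":0,"dx":15,"dy":0.6,"dz":0,"twist":0},{"claw":0,"dx":28,"dy":1.2,"dz":0,"twist":0},{"claw":0,"dx":34,"dy":1.5,"dz":0,"twist":0},{"claw":0,"dx":39,"dy":1.7,"dz":0,"twist":0},{"claw":0,"dx":44,"dy":1.9,"dz":0,"twist":0},{"claw":0,"dx":49,"dy":2.1,"dz":0,"twist":0},{"claw":0,"dx":54,"dy":2.3,"dz":0,"twist":0},{"claw":0,"dx":54,"dy":2.3,"dz":0,"twist":0}]' 
python3 -m pendant '[{"claw":0,"dx":2,"dy":0.1,"dz":0,"twist":0},{"claw":0,"dx":4,"dy":0.2,"dz":0,"twist":0},{"claw":0,"dx":4,"dy":0.2,"dz":0,"twist":0}]'
```

```text
clock: 5.75
tool_pos: [0.5644, -0.1288, 0.0279]
eef_rot: [0.691, 0.723, 0.001, 0.0]
contact_force: [-1.6, 0.4, -0.3]
opening: 0.246
finger_force: 50.0
clock: 6.05
tool_pos: [0.5655, -0.129, 0.0276]
eef_rot: [0.691, 0.723, -0.002, -0.001]
contact_force: [-6.2, -0.1, 1.2]
opening: 0.244
finger_force: 50.0
```

```bash
python3 -m pendant '[{"claw":0,"dx":2,"dy":0.1,"dz":0,"twist":0},{"claw":0,"dx":4,"dy":0.2,"dz":0,"twist":0},{"claw":0,"dx":4,"dy":0.2,"dz":0,"twist":0}]'
python3 - <<'E'
from h import *
s,im,d,P,T,K=wrist();cv2.imwrite("pics/w3.png",im);print(np.round(s["contact_force"],1),np.round(s["moment"],2),np.round(s["tool_pos"],4))
m=(P[...,2]>36.5)&(P[...,2]<43);a=P[m]
for y0 in range(-90,0,15):
    q=a[(a[:,1]>y0)&(a[:,1]<y0+15)&(a[:,0]>600)]
    f=P[(P[...,2]>44.3)&(P[...,2]<51)&(P[...,1]>y0)&(P[...,1]<y0+15)&(P[...,0]>640)]
    if len(q) and len(f): print(y0,"far rim x",np.percentile(q[:,0],[50,97]).round(1),"fence face x",np.percentile(f[:,0],[1,3]).round(1))
E
```

```text
clock: 6.35
tool_pos: [0.5657, -0.1291, 0.0274]
eef_rot: [0.691, 0.723, -0.005, -0.003]
contact_force: [-12.2, -0.5, 8.2]
opening: 0.244
finger_force: 50.1
[-12.2  -0.5   8.2] [0.25 2.62 0.58] [ 0.5657 -0.1291  0.0274]
-90 far rim x [637.9 657.4] fence face x [656.8 657.2]
-75 far rim x [654.  657.1] fence face x [656.  656.4]
-60 far rim x [652.9 656.5] fence face x [655.1 655.7]
-45 far rim x [651.5 655.9] fence face x [642.7 655.1]
-30 far rim x [650.6 655.3] fence face x [653.8 654.3]
-15 far rim x [651.1 654.9] fence face x [653.5 653.8]
```

View pics/w3.png

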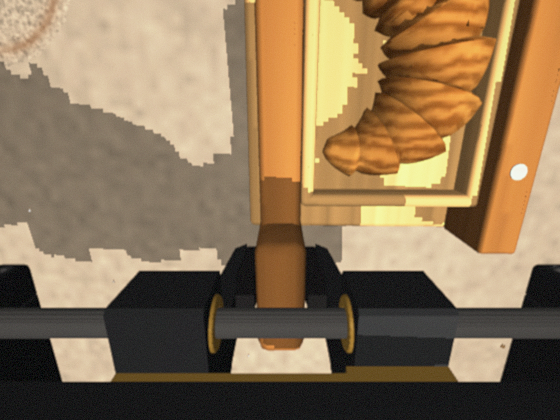

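The carriage now sits flush: the far rim and the fence face coincide at x 657 to 653.5, and the force rises without motion. The picture shows the blade at columns 260–302 against the tray's near side, with the tray touching the fence. Next I back off and go round behind the rear.

```bash
python3 -m pendant '[{"claw":0,"dx":-10,"dy":0,"dz":0,"twist":0},{"claw":0,"dx":-22,"dy":-10,"dz":0,"twist":0},{"claw":0,"dx":-20,"dy":-45,"dz":0,"twist":0},{"claw":0,"dx":-18,"dy":-80,"dz":0,"twist":0},{"claw":0,"dx":-15,"dy":-105,"dz":0,"twist":0},{"claw":0,"dx":-15,"dy":-107,"dz":0,"twist":0},{"claw":0,"dx":15,"dy":-106,"dz":0,"twist":0},{"claw":0,"dx":46,"dy":-105,"dz":0,"twist":0}]' 
python3 -m pendant '[{"claw":0,"dx":0,"dy":0,"dz":0,"twist":0},{"claw":0,"dx":0,"dy":0,"dz":0,"twist":0}]'
python3 - <<'E'
from h import *
s,im,d,P,T,K=wrist();cv2.imwrite("pics/w4.png",im);print(np.round(s["contact_force"],1),np.round(s["moment"],2),np.round(s["tool_pos"],4),np.degrees(2*np.arctan2(s["eef_rot"][1],s["eef_rot"][0]))-90)
E
```

```text
clock: 7.2
tool_pos: [0.6177, -0.2341, 0.0282]
eef_rot: [0.691, 0.722, 0.0, 0.0]
contact_force: [1.4, -0.7, -0.8]
opening: 0.245
finger_force: 49.9
clock: 7.4
tool_pos: [0.6178, -0.2327, 0.0279]
eef_rot: [0.691, 0.723, 0.0, 0.0]
contact_force: [-0.7, 0.4, -1.5]
opening: 0.244
finger_force: 49.9
[-0.7  0.4 -1.5] [-0.08 -0.04  0.02] [ 0.6178 -0.2327  0.0279] 2.617920207394235
```

View pics/w4.png

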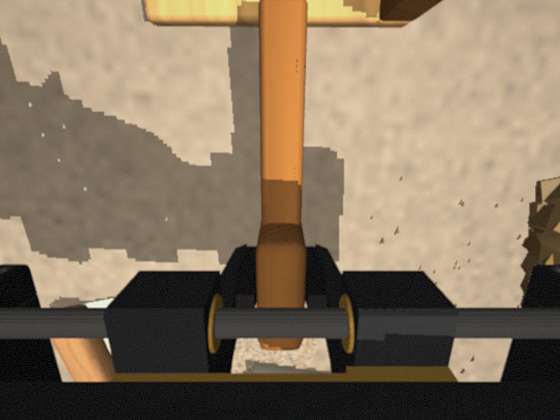

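The stick is now behind the carriage, on its centre line at columns 262–305, with the board's start end at row 25. I start feeding.

```bash
python3 -m pendant '[{"claw":0,"dx":-0.5,"dy":10,"dz":0,"twist":0},{"claw":0,"dx":-0.6,"dy":18,"dz":0,"twist":0},{"claw":0,"dx":-0.2,"dy":26,"dz":0,"twist":0},{"claw":0,"dx":-0.1,"dy":36,"dz":0,"twist":0},{"claw":0,"dx":-0.5,"dy":46,"dz":0,"twist":0},{"claw":0,"dx":-0.9,"dy":56,"dz":0,"twist":0},{"claw":0,"dx":-1.4,"dy":66,"dz":0,"twist":0},{"claw":0,"dx":-1.4,"dy":66,"dz":0,"twist":0}]'
cat > chk.py <<'E'
from h import *
s,im,d,P,T,K=wrist();print(np.round(s["contact_force"],1),np.round(s["tool_pos"],4))
im,d=eyes.snapshot("top");i=eyes.camera_info("top");K=np.array(i["K"]);T=np.linalg.inv(np.array(i["world_to_cam"]))
v,u=np.mgrid[0:420,0:560];P=(np.stack([(u-K[0,2])/K[0,0]*d,(v-K[1,2])/K[1,1]*d,d],-1)@T[:3,:3].T+T[:3,3])*1000
for n in ("nose","carriage","croissant","clip_mouth"):
    z={"nose":.023,"carriage":.012,"croissant":.026,"clip_mouth":.026}[n]
    for k in nets.place_of("top",n)[:1]:
        p=ray("top",k["position"][0]*560,k["position"][1]*420,z)*1000;g=p[:2]-[604,80.6];th=np.radians(2.5);c,q=np.cos(th),np.sin(th)
        print(n,round(k["confidence"],2),np.round(p),"guide xy",np.round([c*g[0]+q*g[1],-q*g[0]+c*g[1]]))
cv2.imwrite("pics/chk.png",cv2.resize(im[140:215,165:345],None,fx=4.4,fy=4.4,interpolation=cv2.INTER_CUBIC))
E
python3 chk.py
```

```text
clock: 8.25
tool_pos: [0.6153, -0.1665, 0.0281]
eef_rot: [0.69, 0.724, -0.001, -0.0]
contact_force: [1.0, -0.3, -0.6]
opening: 0.246
finger_force: 49.9
[ 1.  -0.3 -0.6] [ 0.6153 -0.1665  0.0281]
nose 0.92 [604. 111.  23.] guide xy [ 1. 31.]
croissant 0.79 [616.  24.  26.] guide xy [  9. -57.]
clip_mouth 0.95 [610. 259.  26.] guide xy [ 14. 178.]
```

View pics/chk.png

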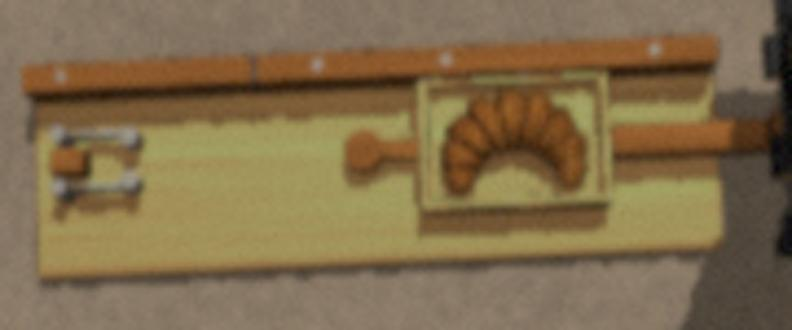

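The picture shows the tray's far side against the fence (tray crop columns 418–607), the nose at (365,150) in line with the clips, and the stick on the rear face at (612,140). I continue feeding.

```bash
python3 -m pendant '[{"claw":0,"dx":0.2,"dy":8,"dz":0,"twist":0},{"claw":0,"dx":-0.2,"dy":20,"dz":0,"twist":0},{"claw":0,"dx":-0.8,"dy":33,"dz":0,"twist":0},{"claw":0,"dx":-1.4,"dy":46,"dz":0,"twist":0},{"claw":0,"dx":-2,"dy":60,"dz":0,"twist":0},{"claw":0,"dx":-2.6,"dy":74,"dz":0,"twist":0},{"claw":0,"dx":-3.2,"dy":88,"dz":0,"twist":0},{"claw":0,"dx":-3.8,"dy":100,"dz":0,"twist":0}]' 
python3 -m pendant '[{"claw":0,"dx":-0.4,"dy":10,"dz":0,"twist":0},{"claw":0,"dx":-0.8,"dy":20,"dz":0,"twist":0},{"claw":0,"dx":-0.8,"dy":20,"dz":0,"twist":0}]'
python3 chk.py
```

```text
clock: 9.35
tool_pos: [0.6121, -0.0656, 0.028]
eef_rot: [0.691, 0.723, 0.0, -0.0]
contact_force: [0.4, -2.4, -1.2]
opening: 0.246
finger_force: 49.9
clock: 9.65
tool_pos: [0.6116, -0.0446, 0.0282]
eef_rot: [0.69, 0.724, 0.001, -0.001]
contact_force: [-0.0, -0.0, -1.5]
opening: 0.241
finger_force: 49.9
[-0.  -0.  -1.5] [ 0.6116 -0.0446  0.0282]
nose 0.62 [603. 246.  23.] guide xy [  6. 166.]
carriage 0.67 [610. 141.  12.] guide xy [ 8. 60.]
croissant 0.79 [601. 138.  26.] guide xy [-0. 57.]
clip_mouth 0.69 [607. 258.  26.] guide xy [ 10. 178.]
```

View pics/chk.png

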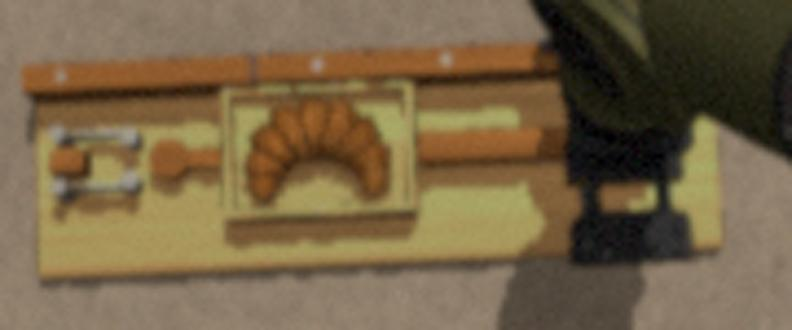

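The nose at crop (168,158) is aligned and about 12 mm before the catches. The tray is still on the fence and about 39 mm remains, so I push through the clips.

```bash
python3 -m pendant '[{"claw":0,"dx":-0.3,"dy":8,"dz":0,"twist":0},{"claw":0,"dx":-0.6,"dy":15,"dz":0,"twist":0},{"claw":0,"dx":-0.9,"dy":21,"dz":0,"twist":0},{"claw":0,"dx":-1.1,"dy":26,"dz":0,"twist":0},{"claw":0,"dx":-1.3,"dy":31,"dz":0,"twist":0},{"claw":0,"dx":-1.5,"dy":36,"dz":0,"twist":0},{"claw":0,"dx":-1.7,"dy":40,"dz":0,"twist":0},{"claw":0,"dx":-1.7,"dy":40,"dz":0,"twist":0}]' 
python3 -m pendant '[{"claw":0,"dx":-0.1,"dy":3,"dz":0,"twist":0},{"claw":0,"dx":-0.1,"dy":3,"dz":0,"twist":0}]'
python3 chk.py
```

```text
clock: 10.75
tool_pos: [0.6097, -0.0057, 0.028]
eef_rot: [0.69, 0.723, 0.001, -0.001]
contact_force: [0.2, 0.4, -2.1]
opening: 0.244
finger_force: 49.9
clock: 10.95
tool_pos: [0.6096, -0.0056, 0.028]
eef_rot: [0.691, 0.723, -0.001, 0.001]
contact_force: [0.2, -4.6, -0.6]
opening: 0.243
finger_force: 49.9
[ 0.2 -4.6 -0.6] [ 0.6096 -0.0056  0.028 ]
nose 0.73 [604. 279.  23.] guide xy [  8. 198.]
carriage 0.77 [608. 179.  12.] guide xy [ 9. 98.]
croissant 0.93 [599. 183.  26.] guide xy [ -0. 102.]
clip_mouth 0.68 [609. 252.  26.] guide xy [ 13. 171.]
```

```bash
python3 -m pendant '[{"claw":0,"dx":0,"dy":2,"dz":0,"twist":0},{"claw":0,"dx":0.3,"dy":4,"dz":0,"twist":0},{"claw":0,"dx":0.3,"dy":4,"dz":0,"twist":0}]'
python3 chk.py
```

```text
clock: 11.55
tool_pos: [0.6096, -0.0055, 0.0278]
eef_rot: [0.692, 0.722, -0.003, 0.002]
contact_force: [-1.1, -11.4, 2.5]
opening: 0.249
finger_force: 49.9
[ -1.1 -11.4   2.5] [ 0.6096 -0.0055  0.0278]
croissant 0.94 [413.  38.  26.] guide xy [-193.  -34.]
clip_mouth 0.7 [603. 175.  26.] guide xy [ 3. 95.]
```

View pics/chk.png

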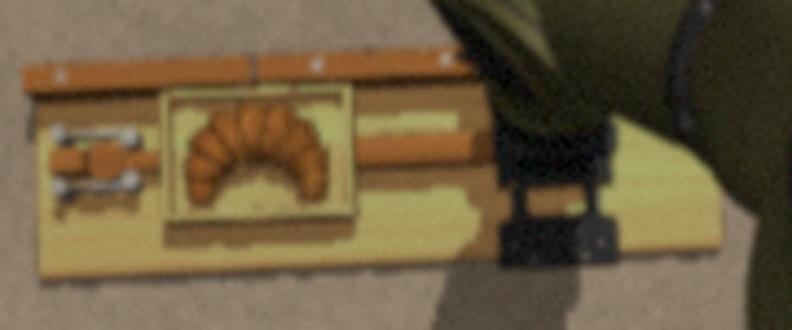

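Home: the nose at crop (107,160) is between the clips against the stop, the tray is on the fence, and the croissant is aboard. The force rises without motion. Next I retreat and lay the stick down where it started.

```bash
python3 -m pendant '[{"claw":0,"dx":0.5,"dy":-15,"dz":0,"twist":0},{"claw":0,"dx":2,"dy":-45,"dz":5,"twist":0},{"claw":0,"dx":3,"dy":-85,"dz":25,"twist":0},{"claw":0,"dx":-5,"dy":-130,"dz":35,"twist":0},{"claw":0,"dx":-30,"dy":-170,"dz":35,"twist":0},{"claw":0,"dx":-65,"dy":-200,"dz":35,"twist":0},{"claw":0,"dx":-105,"dy":-220,"dz":35,"twist":0},{"claw":0,"dx":-145,"dy":-232,"dz":35,"twist":0}]'
python3 -m pendant '[{"claw":0,"dx":-35,"dy":0,"dz":0,"twist":0},{"claw":0,"dx":-65,"dy":0,"dz":0,"twist":0},{"claw":0,"dx":-65,"dy":0,"dz":0,"twist":0},{"claw":0,"dx":-65,"dy":0,"dz":0,"twist":0}]'
```

```text
clock: 12.65
tool_pos: [0.4642, -0.2334, 0.063]
eef_rot: [0.692, 0.722, 0.002, 0.0]
contact_force: [0.4, -1.0, -1.6]
opening: 0.243
finger_force: 49.9
clock: 13.05
tool_pos: [0.401, -0.2315, 0.0632]
eef_rot: [0.691, 0.723, 0.001, 0.0]
contact_force: [1.0, -0.3, -0.8]
opening: 0.245
finger_force: 49.9
```

Run:
```python
from h import *
s,im,d,P,T,K=wrist();print(np.round(s["contact_force"],1),np.round(s["tool_pos"],4))
m=(P[...,0]>370)&(P[...,0]<440)&(P[...,1]>-190)&(P[...,1]<-100)&(P[...,2]>30)
a=P[m];print(len(a))
for y0 in range(-190,-100,20):
    q=a[(a[:,1]>y0)&(a[:,1]<y0+20)]
    if len(q): print(y0,np.round(np.median(q,0),1))
```

```text
[ 1.  -0.3 -0.8] [ 0.401  -0.2315  0.0632]
8780
-190 [ 398.7 -179.7   73.2]
-170 [ 397.9 -159.7   73.2]
-150 [ 397.2 -139.6   73.2]
-130 [ 396.5 -119.7   73.2]
-110 [ 401.8 -109.8   72.4]
```

The blade is level with its underside at 53 mm, so I lower it gently.

```bash
python3 -m pendant '[{"claw":0,"dx":0,"dy":0,"dz":-20,"twist":0},{"claw":0,"dx":0,"dy":0,"dz":-38,"twist":0},{"claw":0,"dx":0,"dy":0,"dz":-48,"twist":0},{"claw":0,"dx":0,"dy":0,"dz":-51,"twist":0},{"claw":0,"dx":0,"dy":0,"dz":-53,"twist":0},{"claw":0,"dx":0,"dy":0,"dz":-54,"twist":0},{"claw":0,"dx":0,"dy":0,"dz":-54,"twist":0}]'
```

```text
clock: 13.8
tool_pos: [0.4017, -0.2318, 0.01]
eef_rot: [0.691, 0.723, 0.002, 0.001]
contact_force: [-1.5, 0.5, 6.2]
opening: 0.244
finger_force: 49.9
```

```bash
python3 -m pendant '[{"claw":0.4,"dx":0,"dy":0,"dz":1,"twist":0},{"claw":0.6,"dx":0,"dy":0,"dz":1,"twist":0},{"claw":0.8,"dx":0,"dy":0,"dz":1,"twist":0},{"claw":1,"dx":0,"dy":0,"dz":1,"twist":0},{"claw":1,"dx":0,"dy":0,"dz":1,"twist":0},{"claw":1,"dx":0,"dy":0,"dz":1,"twist":0},{"claw":1,"dx":0,"dy":0,"dz":1,"twist":0},{"claw":1,"dx":0,"dy":0,"dz":1,"twist":0}]'
```

```text
clock: 14.6
tool_pos: [0.4, -0.2326, 0.0099]
eef_rot: [0.691, 0.723, 0.0, -0.0]
contact_force: [-0.7, 0.6, -0.0]
opening: 0.948
finger_force: 0.0
```

```bash
python3 -m pendant '[{"claw":1,"dx":0,"dy":0,"dz":15,"twist":0},{"claw":1,"dx":0,"dy":0,"dz":45,"twist":0},{"claw":1,"dx":0,"dy":0,"dz":85,"twist":0},{"claw":1,"dx":0,"dy":0,"dz":130,"twist":0},{"claw":1,"dx":-30,"dy":-40,"dz":170,"twist":0},{"claw":1,"dx":-60,"dy":-80,"dz":190,"twist":0},{"claw":1,"dx":-80,"dy":-120,"dz":200,"twist":0},{"claw":1,"dx":-80,"dy":-120,"dz":200,"twist":0}]'; python3 chk.py
python3 - <<'E'
from h import *
im,_=eyes.snapshot("top");cv2.imwrite("pics/end.png",cv2.resize(im[130:280,110:450],None,fx=2.3,fy=2.3,interpolation=cv2.INTER_CUBIC))
E
```

```text
clock: 15.4
tool_pos: [0.3159, -0.3579, 0.2108]
eef_rot: [0.694, 0.72, -0.002, 0.001]
contact_force: [-0.2, -0.5, -0.3]
opening: 1.002
finger_force: 0.0
[-0.2 -0.5 -0.3] [ 0.3159 -0.3579  0.2108]
nose 0.98 [599. 277.  23.] guide xy [  3. 196.]
carriage 0.92 [608. 185.  12.] guide xy [  9. 104.]
croissant 0.85 [601. 181.  26.] guide xy [  1. 100.]
clip_mouth 0.58 [603. 253.  26.] guide xy [  7. 173.]
```

View pics/end.png

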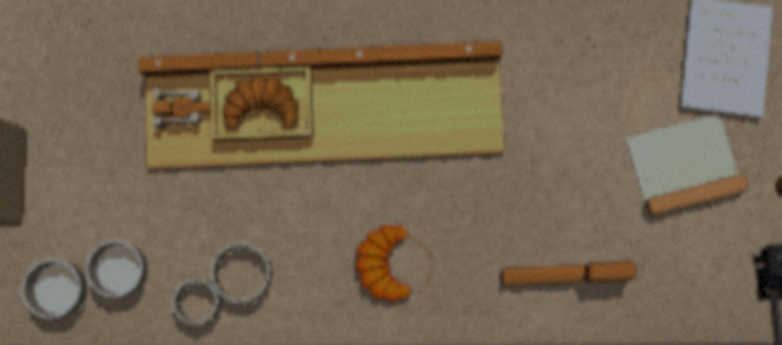

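The carriage is home at crop (262,103), nose clipped at (180,108), flush with the fence and the croissant aboard. The stick lies flat at (570,273), clear of the guide, and the bystanders are where they were.

```bash
python3 -c "
from plant import r
print(r.finish_job())"
```

```text
the job is handed in; nothing more can be done
None
```

The job is handed in at about 15.5 s: the last pictures show the carriage flush with the fence, its nose between the clips against the end stop, the croissant aboard, the stick flat on the worktop clear of the guide, and the ramekins, cutters and scraper undisturbed.

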